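Read the colour of a marbled panel with a hand-held colour meter

TASK

Take the white colour meter out of its grey dock and white-balance it: aim its nose squarely at the middle of the white reference tile from about 4 cm away, without touching the tile, and hold it steady for two seconds. Then set the nose square to the sloping marbled panel inside the yellow ring and press lightly, so that the springy nose is about half pushed in, and finish while still holding it there. Leave the easel's slope and everything else on the table as they are.

Things in the scene. Friction and masses are not known exactly. Their poses are not given: they have to be found in the camera images.
- meter: Colour meter, loose, 0.24 kg: white upright box, orange band, blank black screen on top; 46 mm along its x, 36 along y, 116 along z (nose end to screen end). Origin: centre of its lower face, where the nose comes out along -z. Stands nose down in the dock, lower face 30 mm above the table, upper 86 mm free. Grip from above, closing along its y, about 90 mm above the origin.
- nose_tip (a point): Centre of the flat end of the meter's round rubber nose, 16 mm in diameter. The nose sticks out 20 mm below the box when free; the tip then lies at (0, 0, -20 mm) in the meter's frame.
- nose (a joint): How far the spring nose is pushed into the meter, in m: 0 free, 0.012 fully in. About 1.2 N to start it moving, then 0.4 N per mm (3.6 N half in, 6 N fully in); beyond that it is rigid.
- aim (a point): An unseen point fixed to the meter, straight ahead of the nose: 40 mm beyond the free nose tip, at (0, 0, -60 mm) in the meter's frame. When the meter is aimed from the right distance it coincides with white.
- dock: Grey dock fixed to the table, base 90 x 80 mm, socket 65 x 55 mm outside, rim 60 mm high, open above; origin at the centre of its underside, z up. The meter lifts straight up out of it (30 mm deep, 2.5 mm play all round; lift over 55 mm to clear the nose as well). Dock and tile holder swap places from start to start.
- reference: Black holder of the white reference tile, fixed to the table, 80 x 80 mm, highest edge about 45 mm above the table; its top slopes 0.26 rad (15 degrees). Origin at the centre of its underside, z up.
- white (a point): Centre of the upper face of the white ceramic reference tile, a 50 x 50 mm square framed in black. Its z axis is the tile's outward normal (15 degrees from vertical, leaning to the holder's own -x).
- board: Sloping marbled panel on the easel: dark blue with pale veins, on a 12 mm board, 260 mm up the slope, 300 mm wide. Origin: middle of its lower edge, underside, at the hinge; x up the slope, y along the lower edge, z the outward normal. Slope 0.17 to 0.35 rad, facing the robot, differs from start to start; the hinge is clamped tight and does not give under light forces.
- spot (a point): Centre of the yellow ring on the marbled panel, on its upper face (white dot in the middle). The ring is 34 mm inside and 50 mm outside diameter and is stuck halfway up the slope, up to 50 mm to either side of the middle. Its z axis is the panel's outward normal, x runs up the slope.
- jar_amber: Closed amber glass pigment jar with white cap, 54 mm across, 75 mm high; origin at the centre of its underside. Bystander.
- jar_blue: Closed blue pigment jar with black cap, 50 mm across, 70 mm high; origin at the centre of its underside. Bystander.
- jar_red: Closed red pigment jar with black cap, 54 mm across, 80 mm high; origin at the centre of its underside. Bystander.
- beaker: Empty clear plastic beaker, 80 mm across, 75 mm high; origin at the centre of its underside. Bystander.
- brush: Paint brush lying on the table, about 30 mm wide, along its own x. Bystander.
Mind the look-alikes: they are no part of the job. What is shaped like the meter but brown, green or pink is not meant.

How it is judged:
By the outcome, as a careful person would: the job done as asked, in the order asked, and still so for the second after the job is handed in, while the arm keeps its last pose, push and grip.
It also fails if it takes over 45 s, if anything falls off the work surface, if the arm or the gripper's body presses on something with over 40 N, if the wrist force passes 120 N, or if a joint passes its speed limit or range.

ROBOT

A 6-joint arm with a two-finger parallel gripper is mounted at the origin on the work surface. World frame = base frame: x ahead of the robot, y to its left, z up, the work surface at z = 0. Lengths are in m, angles in rad, forces in N, time in s.
With the tool pointing down it reaches from about 0.35 to 0.975 m from the base axis. Payload 4.9 kg.
Tool frame: the origin (TCP) lies midway between the tips of the shut fingers; the grasp point (between the pads) lies 19 mm behind it; z points along the fingers, y is the direction in which the jaws open and shut (so a half turn about z gives the same grasp; the last joint's range is limited). The gripper opens to 85 mm and grips with 20 to 120 N. Pads are 22 mm wide; open, the fingers measure 114 mm over their backs; the gripper's body (76 mm by 85 mm) begins 54 mm behind the grasp point. The pads swing forward as they close: fully open they stand 13 mm farther back than shut.
Start: joints at [-1.299, 0.053, 1.613, -0, 1.476, -0.119], TCP at [0.238, -0.578, 0.231] pointing down, gripper open.
Joint ranges: [-3.01, 3.01], [-1.01, 2.22], [0.06, 2.58], [-1.02, 4.17], [0.09, 2.62], [-3.14, 3.14]. Speed limits (rad/s): [2.57, 2.57, 3.14, 3.14, 3.14, 3.14].

INTERFACE

Orientations are given as a rotation vector (axis times angle).
In Python, from station import ctrl gives the robot as it stands.
- The arm moves only by the tool play_rows, never from a script. Its argument "motion" is a list that holds one entry, the list of rows, each a list of 7 numbers: the closure, from -1 (fully open) to 1 (shut), then the shift along the tool's x, y, z in cm, then the turn, a rotation vector about the tool's x, y, z in degrees. A call has 1 to 20 rows; each row is the pose to reach, as a shift and turn from the pose measured when the call began, along the tool's axes at that moment; what a row does not reach only later rows make up. A row lasts 1/8 s, in which the tool goes at most 62.5 mm and 10.7 degrees, less where a joint would pass 70% of its speed; a pose out of reach is approached as far as the arm can. A call with a gripper value outside its range is refused whole. The fingers move at their own pace and stop on an object; "newtons" is the grip in N (left out, the last holds). Time passes only in rows, so rows that repeat a pose let the fingers close. It gives the time, the measured TCP pose, the force and the opening at its end, in the units of the state.
- ctrl.get_obs(): the state, without advancing time (a new reading comes with each control period).
- ctrl.get_image(name): name is "scene" or "side" or "wrist"; returns a dict with "color" (384x512x3 uint8, red, green, blue), "mtx" (3x3 intrinsics, pixels), "T" (4x4, takes a point from camera to world coordinates). Camera axes: x right, y up, looking along -z (the intrinsics and any distortion apply to the point x, -y, -z); pixel columns grow to the right and rows downward; lengths in m; the calibration is good to about 2 mm. A picture is of the moment at which its call begins. There is no depth.
- ctrl.finish_job(): hands the job in, once; it reports no verdict.
The state is a dict: "t": time; "q": joint angles; "dq": joint speeds; "effort": joint torques, N m; "tool_pos": TCP position; "tool_rot": TCP orientation; "contact_force": force on the tool from outside, world axes, zero at the start; "wrist_torque": the same for the moment, N m; "opening": finger opening in m.
Only numpy, scipy, OpenCV 4.12 (cv2) and the standard library are available. Lean on these libraries where they do the work, as an engineer would, in place of code of your own. Each camera call takes 0.05 s, during which the arm holds its last target.

## Working session

There is one attempt and no reset: what is moved stays moved. The work goes in short steps, Python scripts to look and compute and a tool call to move; the robot and the scene stay as the last step left them, time stands still between calls to the robot, and variables do not carry over. Pictures are saved under pics/ and viewed, and the job is handed in when it is done.

Besides the shell and the picture viewer there is one more tool, called after ">>>" by a JSON object that holds its "fn" and its "kwargs". play_rows: Moves the arm, as the interface text tells. Its arguments: {"type":"object","properties":{"motion":{"type":"array"},"newtons":{"type":"number"}},"required":["motion"]}

```bash
ls; mkdir -p pics
python3 - <<'E'
from station import ctrl
import cv2
o=ctrl.get_obs();print({k:o[k] for k in('t','tool_pos','tool_rot','contact_force','opening')})
for n in("scene","side","wrist"):
    d=ctrl.get_image(n);print(n,d['mtx'].tolist(),d['T'].round(4).tolist(),[k for k in d])
    cv2.imwrite(f'pics/{n}0.png',d['color'][:,:,::-1])
E
```

```text
pics
{'t': 0.0, 'tool_pos': array([ 0.23792091, -0.57727755,  0.23005298]), 'tool_rot': array([-3.07980734e+00, -6.09579050e-01,  2.22015532e-04]), 'contact_force': array([-0.41544829, -0.08440836, -0.78554556]), 'opening': 0.08540460260056731}
scene [[434.17416872647, 0.0, 250.50107639498074], [0.0, 434.17416872647, 195.5458131202429], [0.0, 0.0, 1.0]] [[-0.0749, -0.7965, 0.6, 1.2934], [0.9972, -0.0596, 0.0453, 0.1545], [-0.0003, 0.6017, 0.7987, 0.96], [0.0, 0.0, 0.0, 1.0]] ['color', 'mtx', 'T']
side [[381.30826751095424, 0.0, 248.7398131796959], [0.0, 381.30826751095424, 192.84192062704878], [0.0, 0.0, 1.0]] [[0.9957, 0.0716, -0.0583, 0.5509], [-0.0911, 0.6567, -0.7486, -0.6377], [-0.0153, 0.7507, 0.6604, 0.7052], [0.0, 0.0, 0.0, 1.0]] ['color', 'mtx', 'T']
wrist [[312.7488036888694, 0.0, 252.839136410605], [0.0, 312.7488036888694, 191.62970173638917], [0.0, 0.0, 1.0]] [[0.3811, 0.8841, 0.2706, 0.308], [-0.9245, 0.3647, 0.1105, -0.5504], [-0.001, -0.2923, 0.9563, 0.3723], [0.0, 0.0, 0.0, 1.0]] ['color', 'mtx', 'T']
```

View pics/scene0.png

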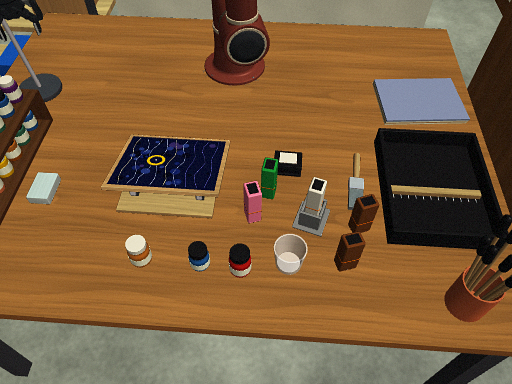

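View pics/side0.png

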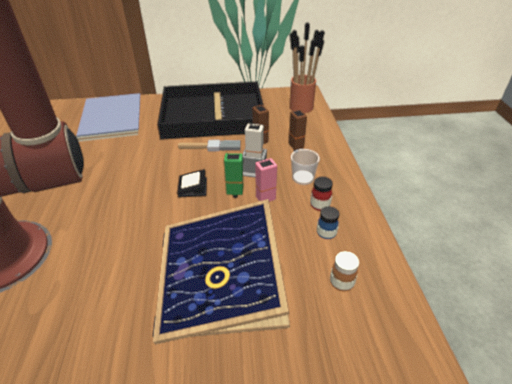

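View pics/wrist0.png

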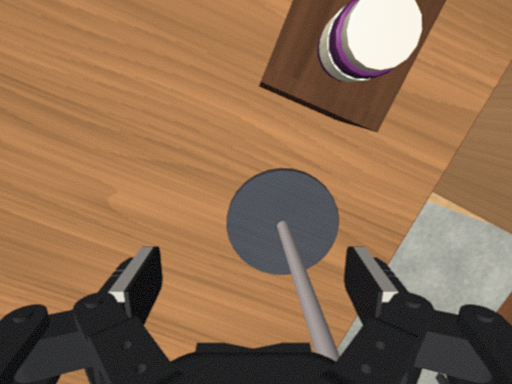

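Candidates, by scene-image pixel: white in the grey dock (316,195), green (269,178), pink (253,202), brown (364,213) and brown (350,252). By the description, the white one in the dock is meant. The tile is at (289,160) and the ring at (156,160). Next I'll take close crops.

Run:
```python
import cv2
a=cv2.imread('pics/scene0.png');b=cv2.imread('pics/side0.png')
def crop(im,x0,y0,w,h,s,f):
    c=cv2.resize(im[y0:y0+h,x0:x0+w],None,fx=s,fy=s,interpolation=cv2.INTER_CUBIC)
    for i in range(0,w,10):
        cv2.putText(c,str(x0+i),(i*s,8),0,0.3,(255,255,255),1) if i%20==0 else 0
        cv2.line(c,(i*s,10),(i*s,14),(255,255,255),1)
    for i in range(0,h,10):
        cv2.putText(c,str(y0+i),(0,i*s+4),0,0.3,(255,255,255),1); 
    cv2.imwrite(f,c)
crop(a,265,145,80,95,6,'pics/s1.png')
crop(b,170,115,110,90,6,'pics/d1.png')
crop(a,100,130,135,90,5,'pics/s2.png')
crop(b,145,195,150,140,4,'pics/d2.png')
```

```text
(no output)
```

View pics/s1.png

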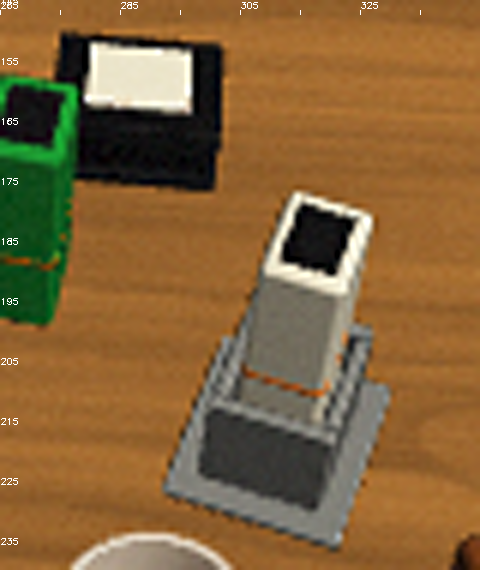

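View pics/d1.png

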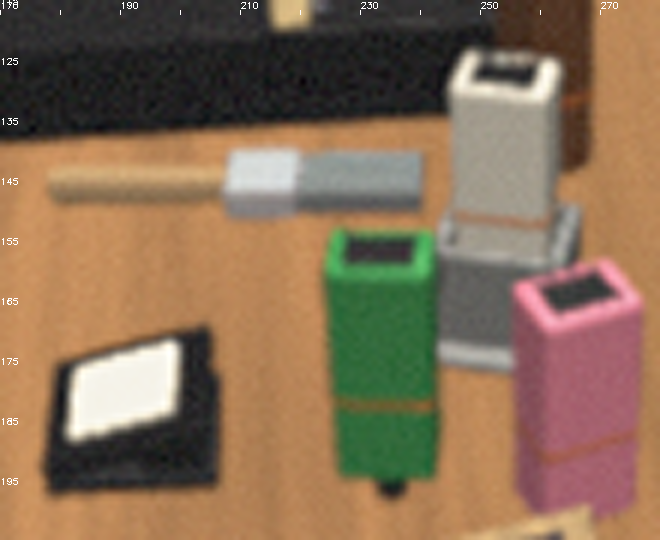

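View pics/s2.png

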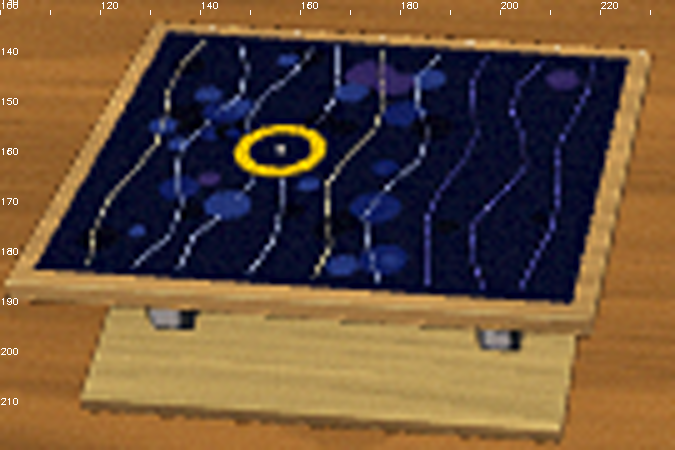

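View pics/d2.png

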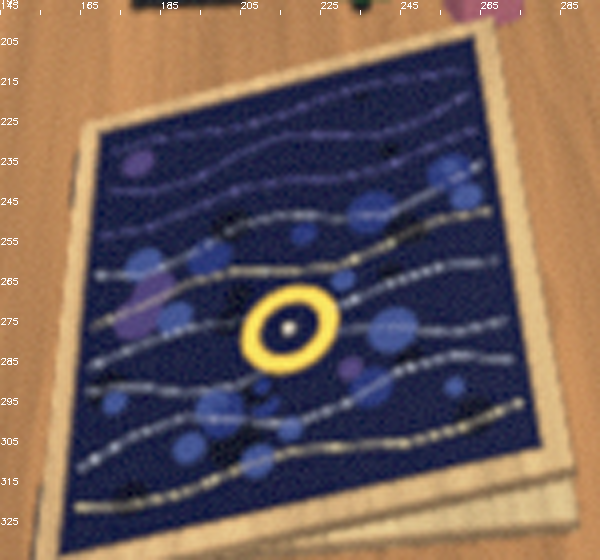

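```bash
cat > h.py <<'E'
import numpy as np, cv2
from scipy.optimize import least_squares
from scipy.spatial.transform import Rotation as R
def proj(d,P):
    P=np.atleast_2d(P);T=d['T'];c=(P-T[:3,3])@T[:3,:3];c=c*[1,-1,-1]
    u=c@d['mtx'].T;return u[:,:2]/u[:,2:]
def ray(d,p):
    v=np.linalg.solve(d['mtx'],[p[0],p[1],1.])*[1,-1,-1];return d['T'][:3,3],d['T'][:3,:3]@v
def onz(d,p,z):
    o,v=ray(d,p);return o+v*(z-o[2])/v[2]
def tri(obs):
    A=np.zeros((3,3));b=np.zeros(3)
    for d,p in obs:
        o,v=ray(d,p);v=v/np.linalg.norm(v);M=np.eye(3)-np.outer(v,v);A+=M;b+=M@o
    x=np.linalg.solve(A,b);return x,[np.linalg.norm(proj(d,x)[0]-p).round(2) for d,p in obs]
def px(l,x0,y0,s): return [((a+.5)/s-.5+x0,(b+.5)/s-.5+y0) for a,b in l]
E
cat > m1.py <<'E'
from h import *
from station import ctrl
S=ctrl.get_image('scene');D=ctrl.get_image('side')
np.set_printoptions(precision=4,suppress=True)
mt=(px([(373,214),(343,296),(262,275),(298,192)],265,145,6),px([(458,50),(560,55),(550,101),(450,97)],170,115,6))
tl=(px([(193,48),(190,115),(84,105),(90,43)],265,145,6),px([(68,380),(182,340),(178,412),(68,440)],170,115,6))
bd=(px([(650,52),(592,318),(5,283),(160,22)],100,130,5),px([(85,122),(490,22),(575,468),(55,555)],145,195,4))
sp=(px([(280,149)],100,130,5),px([(289,328)],145,195,4))
for n,(a,b) in dict(meter=mt,tile=tl,board=bd,spot=sp).items():
    X=[]
    for p,q in zip(a,b):
        # find which correspond
        x,e=tri([(S,p),(D,q)]);X.append(x);print(n,x,e)
    X=np.array(X)
    if len(X)>1:
        print(' sides',[np.linalg.norm(X[i]-X[(i+1)%4]).round(4) for i in range(4)],'mean',X.mean(0))
        u,s,vt=np.linalg.svd(X-X.mean(0));nn=vt[2]*np.sign(vt[2][2]);print(' normal',nn,'tilt',np.arccos(nn[2]),'az',np.arctan2(nn[1],nn[0]))
print('meter top z=.146',[onz(S,p,.146)[:2] for p in mt[0]],[onz(D,p,.146)[:2] for p in mt[1]])
E
python3 m1.py
```

```text
meter [0.6205 0.289  0.1467] [np.float64(0.77), np.float64(0.66)]
meter [0.6662 0.2752 0.1497] [np.float64(0.47), np.float64(0.4)]
meter [0.6569 0.2434 0.1464] [np.float64(0.05), np.float64(0.04)]
meter [0.612  0.258  0.1435] [np.float64(0.45), np.float64(0.4)]
 sides [np.float64(0.0478), np.float64(0.0332), np.float64(0.0473), np.float64(0.0323)] mean [0.6389 0.2664 0.1466]
 normal [-0.0893 -0.0768  0.993 ] tilt 0.1181056333593695 az -2.43129286537326
tile [0.4237 0.2236 0.022 ] [np.float64(0.51), np.float64(0.52)]
tile [0.481  0.2222 0.0405] [np.float64(0.18), np.float64(0.18)]
tile [0.4785 0.1721 0.0391] [np.float64(0.2), np.float64(0.21)]
tile [0.4268 0.1737 0.0259] [np.float64(0.25), np.float64(0.27)]
 sides [np.float64(0.0603), np.float64(0.0502), np.float64(0.0534), np.float64(0.0501)] mean [0.4525 0.1979 0.0319]
 normal [-0.2804  0.0221  0.9596] tilt 0.2851214059147379 az 3.0628379426791144
board [0.3983 0.0251 0.035 ] [np.float64(0.01), np.float64(0.01)]
board [0.6447 0.0232 0.0963] [np.float64(0.54), np.float64(0.57)]
board [ 0.6451 -0.2748  0.0978] [np.float64(0.26), np.float64(0.38)]
board [ 0.4065 -0.2645  0.046 ] [np.float64(0.12), np.float64(0.2)]
 sides [np.float64(0.2538), np.float64(0.298), np.float64(0.2443), np.float64(0.2899)] mean [ 0.5237 -0.1227  0.0688]
 normal [-0.227   0.0172  0.9737] tilt 0.22963657941460067 az 3.0657988558966687
spot [ 0.5195 -0.165   0.0686] [np.float64(0.03), np.float64(0.04)]
meter top z=.146 [array([0.6221, 0.2882]), array([0.6645, 0.2752]), array([0.6565, 0.2435]), array([0.6128, 0.2583])] [array([0.6195, 0.2928]), array([0.6663, 0.2828]), array([0.6571, 0.2439]), array([0.6124, 0.2525])]
```

```bash
cat >> h.py <<'E'
def mk(zax,xaz):  # tool rot with z axis given, x axis as near as possible to vector xaz
    z=np.array(zax,float);z/=np.linalg.norm(z);x=np.array(xaz,float);x-=z*(x@z);x/=np.linalg.norm(x)
    return np.column_stack([x,np.cross(z,x),z])
def rel(o,p,Rm):
    R0=R.from_rotvec(o['tool_rot']).as_matrix()
    s=R0.T@(np.array(p)-o['tool_pos'])*100
    t=R.from_matrix(R0.T@Rm).as_rotvec(degrees=True)
    print('shift cm',s.round(3),'turn deg',t.round(2),'|s|',np.linalg.norm(s).round(2),'|t|',np.linalg.norm(t).round(2));return s,t
E
python3 - <<'E'
from h import *
from station import ctrl
o=ctrl.get_obs()
R0=R.from_rotvec(o['tool_rot']).as_matrix();print(R0.round(3))
rel(o,[.50,-.17,.28],R0)
a=np.radians(-17.5)
rel(o,[.639,.2665,.28],mk([0,0,-1],[-np.cos(a),-np.sin(a),0]))
rel(o,[.639,.2665,.28],mk([0,0,-1],[np.cos(a),np.sin(a),0]))
S=ctrl.get_image('scene');D=ctrl.get_image('side')
for n,p,q in(('green',(269,163),(235,156)),('pink',(252,187),(266,163)),('br1',(367,200),(261,110)),('br2',(351,240),(298,113)),('amber',(136,242),(347,260)),('beaker',(290,245),(305,158))):
    print(n,*tri([(S,p),(D,q)]))
E
```

```text
[[ 0.925  0.381 -0.   ]
 [ 0.381 -0.925  0.001]
 [ 0.    -0.001 -1.   ]]
shift cm [ 39.751 -27.709  -4.898] turn deg [0. 0. 0.] |s| 48.7 |t| 0.0
shift cm [ 69.231 -62.773  -4.86 ] turn deg [-2.0000e-02 -7.0000e-02 -1.4011e+02] |s| 93.58 |t| 140.11
shift cm [ 69.231 -62.773  -4.86 ] turn deg [-6.000e-02  1.000e-02  3.989e+01] |s| 93.58 |t| 39.89
green [0.5775282  0.14553158 0.14307681] [np.float64(0.94), np.float64(0.93)]
pink [0.65265818 0.10929378 0.14046718] [np.float64(0.31), np.float64(0.3)]
br1 [0.67045637 0.38083152 0.13667651] [np.float64(1.13), np.float64(0.89)]
br2 [0.77882335 0.3391022  0.13846199] [np.float64(1.29), np.float64(0.97)]
amber [ 0.7882223  -0.1555092   0.07676873] [np.float64(0.77), np.float64(0.89)]
beaker [0.77233628 0.2054693  0.07837343] [np.float64(1.58), np.float64(1.33)]
```

>>> {"fn": "play_rows", "kwargs": {"motion": [[[-1,39.7,-27.7,-4.9,0,0,0],[-1,39.7,-27.7,-4.9,0,0,0],[-1,39.7,-27.7,-4.9,0,0,0],[-1,39.7,-27.7,-4.9,0,0,0],[-1,39.7,-27.7,-4.9,0,0,0],[-1,39.7,-27.7,-4.9,0,0,0],[-1,39.7,-27.7,-4.9,0,0,0],[-1,39.7,-27.7,-4.9,0,0,0],[-1,39.7,-27.7,-4.9,0,0,0],[-1,39.7,-27.7,-4.9,0,0,0]]]}}

```text
t: 1.6
tool_pos: [0.4994, -0.1706, 0.28]
tool_rot: [-3.081, -0.61, 0.001]
contact_force: [0.1, -0.4, 0.2]
opening: 0.0853
```

Run:
```python
from h import *
from station import ctrl
import pickle
o=ctrl.get_obs();print(o['t'],o['tool_pos'],o['q'],abs(o['dq']).max())
d=ctrl.get_image('wrist');pickle.dump((d,o),open('w1.pkl','wb'));cv2.imwrite('pics/w1.png',cv2.resize(d['color'][:,:,::-1],(768,576)))
a=np.radians(-17.5)
rel(o,[.639,.2665,.24],mk([0,0,-1],[-np.cos(a),-np.sin(a),0]))
```

```text
1.6 [ 0.49937236 -0.17059961  0.28001906] [-4.70207097e-01 -2.06038837e-01  1.77710112e+00 -1.22026732e-04
  1.57113292e+00  7.09502335e-01] 0.02628948060804516
shift cm [ 29.572 -35.086   4.001] turn deg [-4.0000e-02 -1.0000e-02 -1.4009e+02] |s| 46.06 |t| 140.09
```

View pics/w1.png

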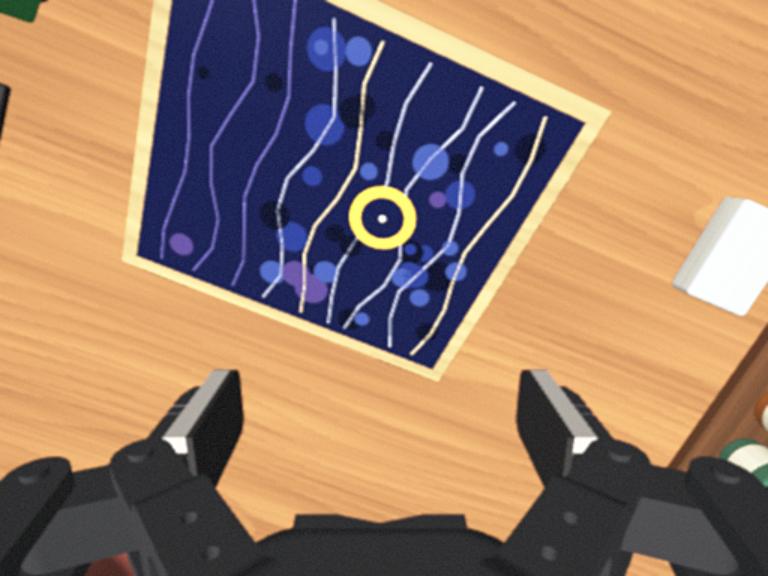

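The wrist view shows the ring centre at (382,218) of 768x576, the lower board corners at (122,260) and (436,380), and the upper corner at (610,110). Next I go above the meter.

>>> {"fn": "play_rows", "kwargs": {"motion": [[[-1,15,-17,0,0,0,-60],[-1,15,-17,0,0,0,-60],[-1,15,-17,0,0,0,-60],[-1,29.6,-35.1,2,0,0,-140],[-1,29.6,-35.1,2,0,0,-140],[-1,29.6,-35.1,2,0,0,-140],[-1,29.6,-35.1,2,0,0,-140],[-1,29.6,-35.1,2,0,0,-140],[-1,29.6,-35.1,2,0,0,-140],[-1,29.6,-35.1,2,0,0,-140],[-1,29.6,-35.1,2,0,0,-140],[-1,29.6,-35.1,2,0,0,-140],[-1,29.6,-35.1,2,0,0,-140],[-1,29.6,-35.1,2,0,0,-140],[-1,29.6,-35.1,2,0,0,-140],[-1,29.6,-35.1,2,0,0,-140]]]}}

```text
t: 3.65
tool_pos: [0.6396, 0.2656, 0.2599]
tool_rot: [-0.485, -3.103, -0.0]
contact_force: [-0.5, 0.1, -0.3]
opening: 0.0854
```

Run:
```python
from h import *
from station import ctrl
import pickle
o=ctrl.get_obs();print(o['t'],o['tool_pos'],o['q'],abs(o['dq']).max())
d=ctrl.get_image('wrist');pickle.dump((d,o),open('w2.pkl','wb'));cv2.imwrite('pics/w2.png',cv2.resize(d['color'][:,:,::-1],(768,576)))
a=np.radians(-17.5)
rel(o,[.639,.2665,.24],mk([0,0,-1],[-np.cos(a),-np.sin(a),0]))
```

```text
3.65 [0.63963553 0.26559098 0.25986242] [ 2.86034444e-01  1.94933161e-01  1.41082752e+00  4.54376470e-04
  1.53651925e+00 -9.74446476e-01] 0.006930188978419209
shift cm [0.087 0.067 1.986] turn deg [-0.   -0.05 -0.28] |s| 1.99 |t| 0.28
```

View pics/w2.png

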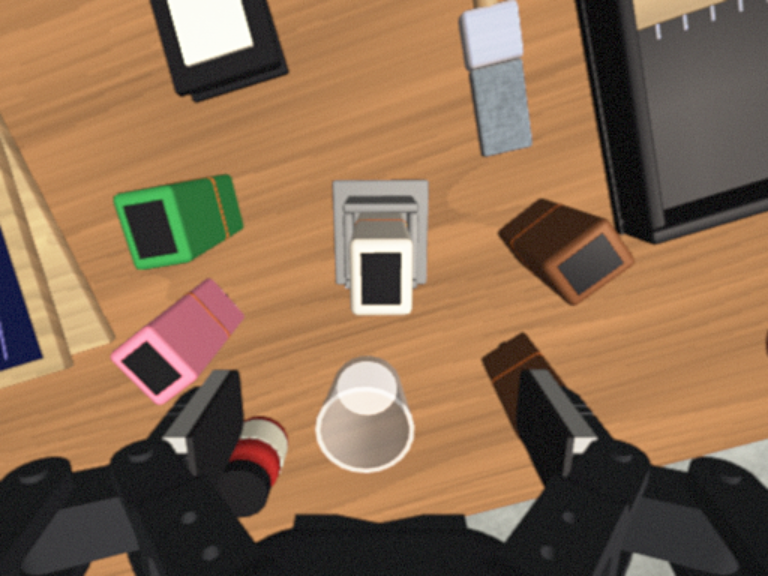

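Run:
```python
from h import *
import pickle
d,o=pickle.load(open('w2.pkl','rb'));im=d['color'][:,:,::-1]
c=cv2.resize(im[115:220,215:295],None,fx=7,fy=7,interpolation=cv2.INTER_CUBIC)[:590]
cv2.imwrite('pics/w2c.png',c)
```

```text
(no output)
```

View pics/w2c.png

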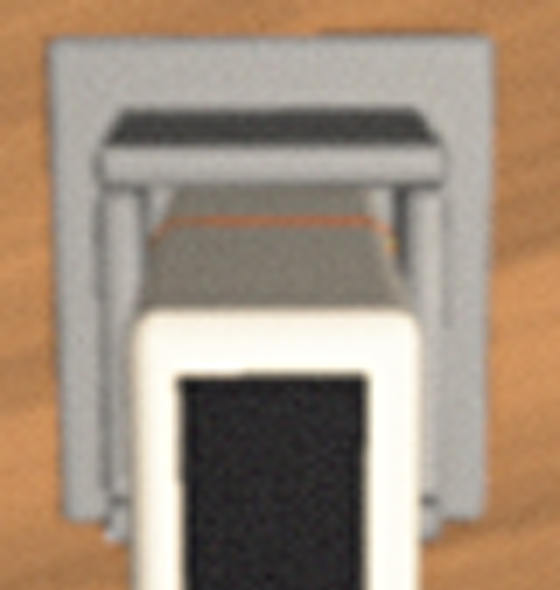

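Run:
```python
from h import *
import pickle
d,o=pickle.load(open('w2.pkl','rb'))
P=np.array([onz(d,p,.146) for p in((234.2,158.6),(274.7,158.6),(274,209.1),(235.1,209.1))])
print(P.round(4),P.mean(0),[np.linalg.norm(P[i]-P[i-1]).round(4) for i in range(4)])
v=P[2]+P[3]-P[0]-P[1];print('az x',np.degrees(np.arctan2(v[1],v[0])));v=P[1]-P[0];print('az y',np.degrees(np.arctan2(v[1],v[0])))
# dock base: corners z=~0.008?
for z in(0.0,.01): print([onz(d,p,z)[:2].round(4) for p in px([(50,42),(493,42)],215,115,7)])
# tcp projected
print(proj(d,o['tool_pos']))
a=np.radians(-17.5)
```

```text
[[0.6122 0.2571 0.146 ]
 [0.6225 0.2891 0.146 ]
 [0.665  0.2758 0.146 ]
 [0.6547 0.2435 0.146 ]] [0.63859628 0.26637895 0.146     ] [np.float64(0.0445), np.float64(0.0336), np.float64(0.0445), np.float64(0.0339)]
az x -17.572101196733243
az y 72.23795456610141
[array([0.5858, 0.2406]), array([0.6101, 0.3164])]
[array([0.5854, 0.2418]), array([0.6091, 0.3156])]
[[254.61654257 248.00710854]]
```

>>> {"fn": "play_rows", "kwargs": {"motion": [[[-1,0.1,0.06,5,0,0,-0.2],[-1,0.1,0.06,10,0,0,-0.2],[-1,0.1,0.06,14,0,0,-0.2],[-1,0.1,0.06,16.2,0,0,-0.2],[-1,0.1,0.06,16.2,0,0,-0.2],[-1,0.1,0.06,16.2,0,0,-0.2]]], "newtons": 50}}

```text
t: 4.45
tool_pos: [0.6402, 0.2672, 0.1004]
tool_rot: [0.479, 3.102, 0.003]
contact_force: [-0.6, -0.8, 0.7]
opening: 0.0854
```

Run:
```python
from h import *
from station import ctrl
import pickle
d=ctrl.get_image('wrist');cv2.imwrite('pics/w3.png',cv2.resize(d['color'][:,:,::-1],(768,576)))
o=ctrl.get_obs();print(o['t'],o['tool_pos'],o['contact_force'],abs(o['dq']).max())
```

```text
4.5 [0.64038697 0.26721478 0.10081217] [ 0.51624666 -1.17019028  1.53311764] 0.003449999721357274
```

View pics/w3.png

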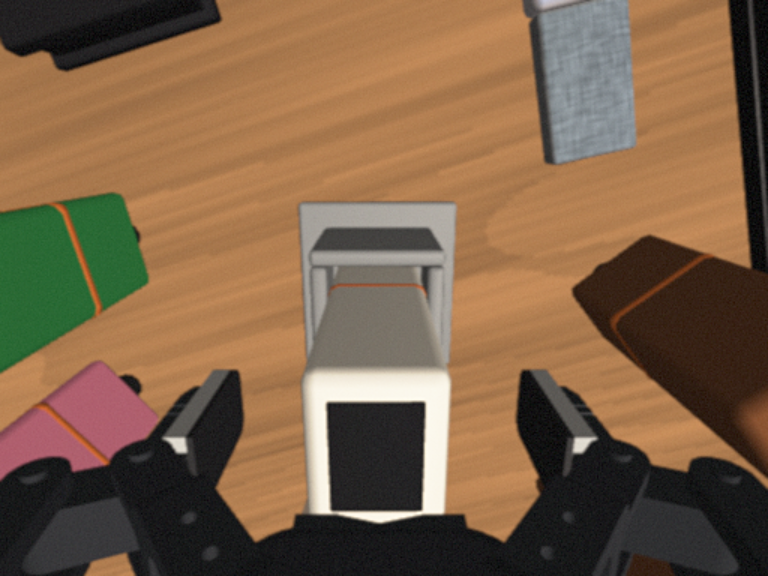

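>>> {"fn": "play_rows", "kwargs": {"motion": [[[0,0.1,0,0.2,0,0,0],[0.5,0.1,0,0.2,0,0,0],[1,0.1,0,0.2,0,0,0],[1,0.1,0,0.2,0,0,0],[1,0.1,0,0.2,0,0,0],[1,0.1,0,0.2,0,0,0],[1,0.1,0,0.2,0,0,0],[1,0.1,0,0.2,0,0,0]]], "newtons": 50}}

```text
t: 5.5
tool_pos: [0.6397, 0.2674, 0.0996]
tool_rot: [0.479, 3.101, 0.003]
contact_force: [-0.7, -1.9, 6.1]
opening: 0.0357
```

Run:
```python
from h import *
from station import ctrl
o=ctrl.get_obs();print(o['t'],o['tool_pos'],o['tool_rot'],o['contact_force'],o['opening'],abs(o['dq']).max())
```

```text
5.5 [0.63972828 0.26737351 0.09959313] [4.78731192e-01 3.10099743e+00 2.88804445e-03] [-0.73407406 -1.92874851  6.08933359] 0.035742102804538 0.0012134404697038575
```

>>> {"fn": "play_rows", "kwargs": {"motion": [[[1,0,0,-2,0,0,0],[1,0,0,-4,0,0,0],[1,0,0,-7,0,0,0],[1,0,0,-9,0,0,0],[1,0,0,-9,0,0,0],[1,0,0,-9,0,0,0]]]}}

```text
t: 6.25
tool_pos: [0.6387, 0.2671, 0.1884]
tool_rot: [0.479, 3.103, 0.002]
contact_force: [-0.3, 0.7, -3.1]
opening: 0.0354
```

Run:
```python
from h import *
from station import ctrl
import pickle
o=ctrl.get_obs();print(o['t'],o['tool_pos'],o['tool_rot'],o['contact_force'],o['opening'],abs(o['dq']).max())
S=ctrl.get_image('scene');D=ctrl.get_image('side');W=ctrl.get_image('wrist')
pickle.dump((S,D,W,o),open('lift.pkl','wb'))
a=cv2.resize(S['color'][110:230,260:380,::-1],None,fx=4.8,fy=4.8,interpolation=cv2.INTER_CUBIC)
# side crop
x=proj(D,o['tool_pos'])[0].astype(int);print(x)
cv2.imwrite('pics/l_s.png',a)
x0,y0=x[0]-60,max(x[1]-50,0);print(x0,y0)
cv2.imwrite('pics/l_d.png',cv2.resize(D['color'][y0:y0+120,x0:x0+120,::-1],None,fx=4.8,fy=4.8,interpolation=cv2.INTER_CUBIC))
```

```text
6.25 [0.63874881 0.26709629 0.18841843] [4.79055729e-01 3.10260137e+00 1.76188857e-03] [-0.32473918  0.73156665 -3.06709886] 0.0354179478293592 0.01885255542164645
[253 113]
193 63
```

View pics/l_s.png

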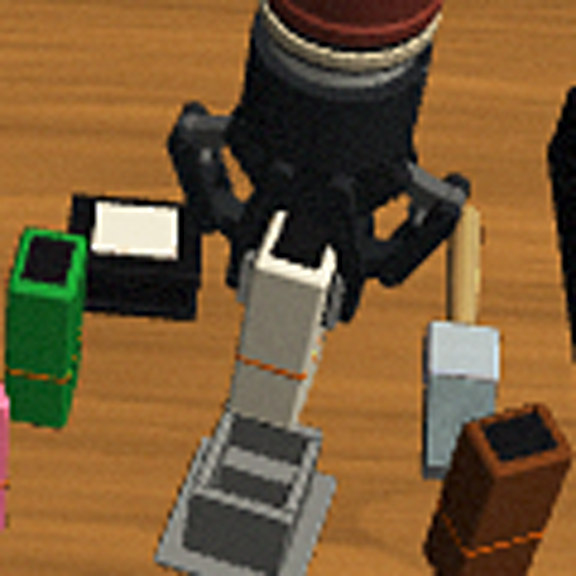

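View pics/l_d.png

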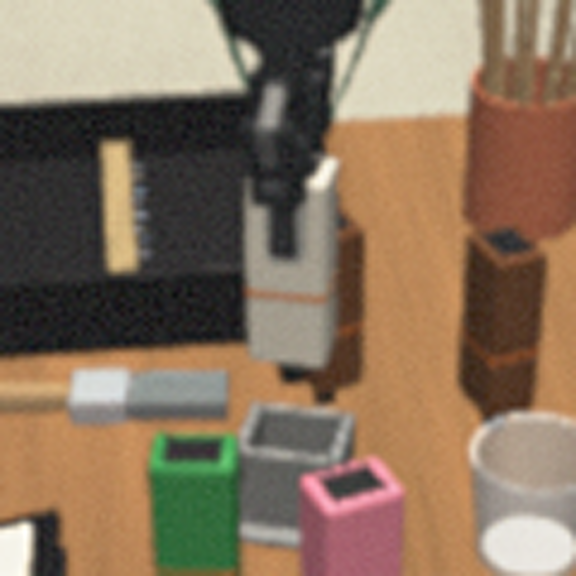

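Run:
```python
from h import *
import pickle
S,D,W,o=pickle.load(open('lift.pkl','rb'))
R0=R.from_rotvec(o['tool_rot']).as_matrix()
# meter frame: z=-toolz ; x = tool x (mod sign)
Rm=R0@np.diag([1,-1,-1.]);om=o['tool_pos']+R0@[0,0,.0695]
def draw(d,sgn=1):
    im=np.ascontiguousarray(d['color'][:,:,::-1]);im=cv2.resize(im,None,fx=4,fy=4,interpolation=cv2.INTER_CUBIC)
    def L(a,b,c):
        p=proj(d,np.array([om+Rm@np.array(a),om+Rm@np.array(b)]))*4+1.5
        cv2.line(im,*[tuple(int(v) for v in q) for q in p],c,1)
    c=[(-.023,-.018),(.023,-.018),(.023,.018),(-.023,.018)]
    for i in range(4):
        for z in(0,.116): L((*c[i],z),(*c[i-1],z),(0,0,255))
        L((*c[i],0),(*c[i],.116),(0,255,0))
    L((0,0,0),(0,0,-.02),(255,0,255))
    return im
a=draw(S);b=draw(D)
u=(proj(S,om)[0]*4).astype(int);v=(proj(D,om)[0]*4).astype(int)
cv2.imwrite('pics/ov.png',np.hstack([a[u[1]-330:u[1]+130,u[0]-180:u[0]+180],b[v[1]-330:v[1]+130,v[0]-180:v[0]+180]]))
w2,_=pickle.load(open('w2.pkl','rb'))
cv2.imwrite('pics/wt.png',np.hstack([cv2.resize(w2['color'][0:70,95:195,::-1],(400,280),interpolation=cv2.INTER_CUBIC),cv2.resize(W['color'][0:70,60:160,::-1],(400,280),interpolation=cv2.INTER_CUBIC)]))
```

```text
(no output)
```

View pics/ov.png

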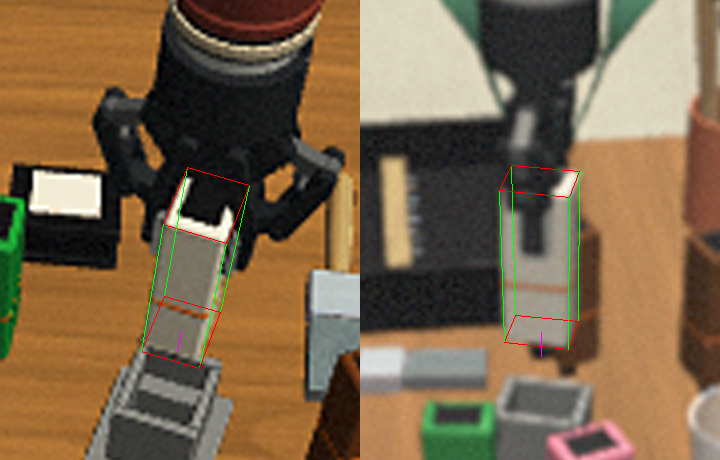

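View pics/wt.png

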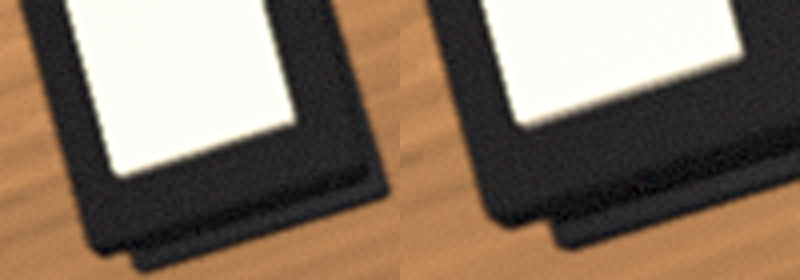

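```bash
cat > tile.py <<'E'
from h import *
import pickle
S,D,W,o=pickle.load(open('lift.pkl','rb'));w2,_=pickle.load(open('w2.pkl','rb'))
# order: (-x,+y),(+x,+y),(+x,-y),(-x,-y)  in world-ish sense
tl=(px([(193,48),(190,115),(84,105),(90,43)],265,145,6),px([(68,380),(182,340),(178,412),(68,440)],170,115,6))
obs=[(S,i,p) for i,p in enumerate(tl[0])]+[(D,i,p) for i,p in enumerate(tl[1])]
a=px([(117,178),(296,124)],95,0,4);b=px([(123,130),(344,57)],60,0,4)
obs+=[(w2,2,a[0]),(w2,1,a[1]),(W,2,b[0]),(W,1,b[1])]
def tile(v,tilt=.2618):
    Rt=(R.from_euler('z',v[3])*R.from_euler('y',-tilt)).as_matrix()
    c=np.array([(-1,1),(1,1),(1,-1),(-1,-1)])*.025
    return v[:3]+np.c_[c,0*c[:,:1]]@Rt.T,Rt
def fit(obs):
    def f(v):
        C,_=tile(v);return np.concatenate([proj(d,C[i])[0]-p for d,i,p in obs])
    return least_squares(f,[.4525,.198,.032,0],loss='soft_l1')
if __name__=='__main__':
    r=fit(obs);print(r.x.round(4),'tilt n',tile(r.x)[1][:,2].round(4));print(r.fun.reshape(-1,2).round(2).tolist())
    for n,l in(('sd',obs[:8]),('wr+S',obs[:4]+obs[8:]),('wr+D',obs[4:])): print(n,fit(l).x.round(4))
    n=tile(r.x)[1][:,2];w=r.x[:3]
    rel(o,w+n*(.1295+.06),mk(-n,[-.954,.3,0]))
E
python3 tile.py
```

```text
[ 0.4546  0.1985  0.0317 -0.0312] tilt n [-0.2587  0.0081  0.9659]
[[0.04, 1.64], [0.21, 0.01], [0.13, 0.27], [0.01, 1.13], [2.15, -1.55], [-0.32, 0.71], [-0.33, -0.0], [0.9, -0.18], [0.48, 0.32], [-0.12, -0.52], [-0.49, -0.25], [-0.25, -0.1]]
sd [ 0.4527  0.1979  0.0322 -0.0071]
wr+S [ 0.4551  0.1989  0.0332 -0.0336]
wr+D [ 0.4545  0.1984  0.0309 -0.0324]
shift cm [ 20.202 -13.425  -2.689] turn deg [ -4.05 -14.3    0.42] |s| 24.4 |t| 14.87
```

>>> {"fn": "play_rows", "kwargs": {"motion": [[[1,5,-3.5,-1.5,-1,-4,0.1],[1,10,-7,-2.7,-2,-8,0.2],[1,16,-11,-2.7,-3,-12,0.3],[1,20.2,-13.4,-2.7,-4,-14.3,0.4],[1,20.2,-13.4,-2.7,-4,-14.3,0.4],[1,20.2,-13.4,-2.7,-4,-14.3,0.4],[1,20.2,-13.4,-2.7,-4,-14.3,0.4],[1,20.2,-13.4,-2.7,-4,-14.3,0.4]]]}}

```text
t: 7.4
tool_pos: [0.4065, 0.2003, 0.2143]
tool_rot: [0.451, 2.849, 0.045]
contact_force: [0.0, 0.2, -3.1]
opening: 0.0352
```

```bash
cat > snap.py <<'E'
from h import *
from station import ctrl
import pickle,sys
n=sys.argv[1]
o=ctrl.get_obs();S=ctrl.get_image('scene');D=ctrl.get_image('side');W=ctrl.get_image('wrist')
o=ctrl.get_obs();print(o['t'],o['tool_pos'],o['tool_rot'],o['contact_force'],o['opening'],abs(o['dq']).max())
pickle.dump((S,D,W,o),open(n+'.pkl','wb'))
cv2.imwrite(f'pics/{n}_w.png',cv2.resize(W['color'][:,:,::-1],(768,576),interpolation=cv2.INTER_CUBIC))
R0=R.from_rotvec(o['tool_rot']).as_matrix();tip=o['tool_pos']+R0@[0,0,.0895]
out=[]
for d,k in((S,'s'),(D,'d')):
    c=proj(d,tip)[0].astype(int);x0=np.clip(c[0]-40,0,430);y0=np.clip(c[1]-60,0,280);print(k,'crop origin',x0,y0,'scale 6')
    out.append(cv2.resize(d['color'][y0:y0+98,x0:x0+66,::-1],None,fx=6,fy=6,interpolation=cv2.INTER_CUBIC))
cv2.imwrite(f'pics/{n}_sd.png',np.hstack(out))
E
python3 snap.py t1
```

```text
7.55 [0.40597627 0.20020534 0.21404467] [0.45055353 2.84869848 0.04466696] [-0.26164339 -0.20068641 -3.36693041] 0.035490048280119375 0.00945865550131984
s crop origin 250 67 scale 6
d crop origin 136 91 scale 6
```

View pics/t1_w.png

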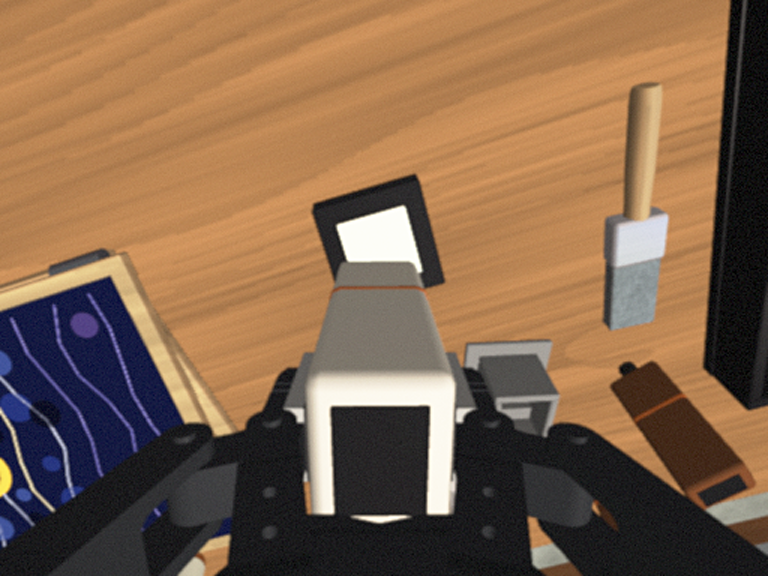

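View pics/t1_sd.png

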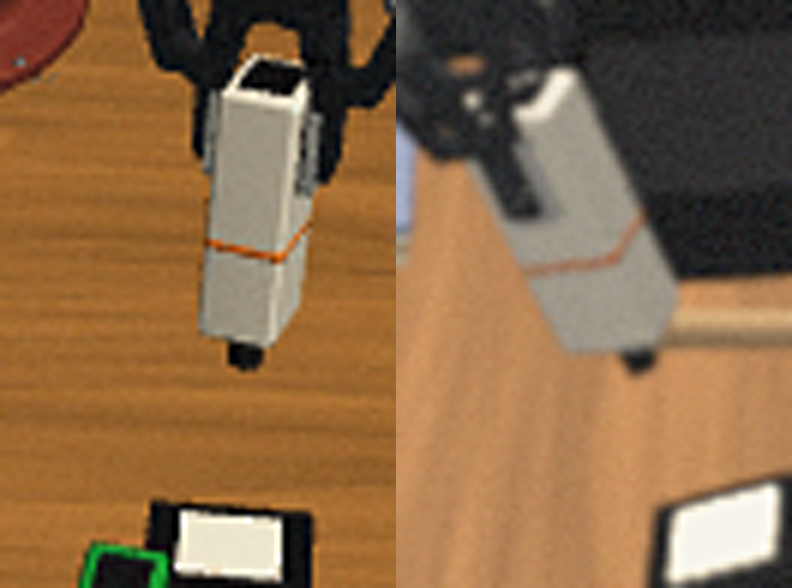

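Run:
```python
from h import *
import pickle
S,D,W,o=pickle.load(open('t1.pkl','rb'))
cv2.imwrite('pics/t1wz.png',cv2.resize(W['color'][110:200,200:300,::-1],None,fx=6,fy=6,interpolation=cv2.INTER_CUBIC))
out=[]
for d,(x,y) in((S,(270,145)),(D,(175,165))):
    out.append(cv2.resize(d['color'][y:y+40,x:x+40,::-1],None,fx=10,fy=10,interpolation=cv2.INTER_CUBIC))
cv2.imwrite('pics/t1tz.png',np.hstack(out))
```

```text
(no output)
```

View pics/t1wz.png

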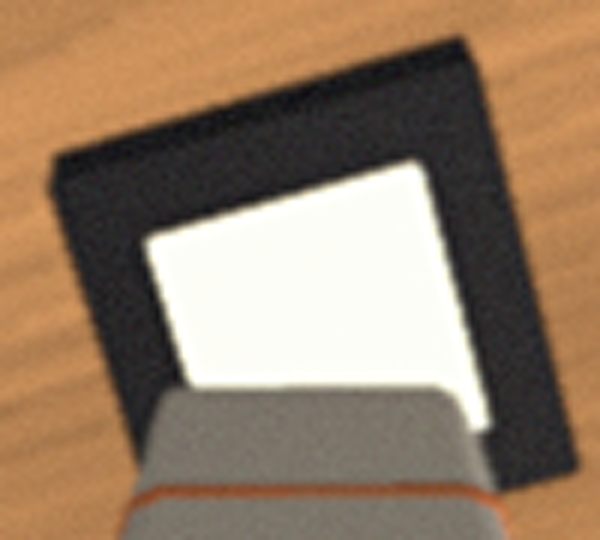

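View pics/t1tz.png

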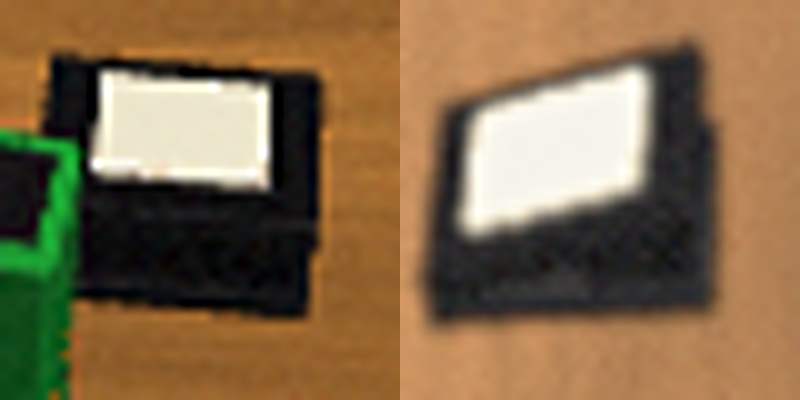

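```bash
cat > tile2.py <<'E'
from tile import *
_,_,W2,o1=pickle.load(open('t1.pkl','rb'))
s=px([(272,82),(270,190),(90,178),(102,69)],270,145,10);dd=px([(70,103),(252,63),(248,190),(62,240)],175,165,10)
w=px([(146,240),(421,160),(491,431)],200,110,6)
O=[(S,i,p) for i,p in enumerate(s)]+[(D,i,p) for i,p in enumerate(dd)]+obs[8:]+[(W2,3,w[0]),(W2,0,w[1]),(W2,1,w[2])]
r=fit(O)
if __name__=='__main__':
    print(r.x.round(4));print(r.fun.reshape(-1,2).round(2).tolist())
    for n,l in(('S+D',O[:8]),('wr',O[8:]),('last W',O[12:])): print(n,fit(l).x.round(4))
    S1,D1,_,_=pickle.load(open('t1.pkl','rb'))
    tip=tri([(S1,px([(246,366)],250,67,6)[0]),(D1,px([(641-396,370)],136,91,6)[0])])
    R0=R.from_rotvec(o1['tool_rot']).as_matrix()
    print('tip seen',tip,'model',o1['tool_pos']+R0@[0,0,.0895])
    n=tile(r.x)[1][:,2];w=r.x[:3]
    print(n,'angle err',np.degrees(np.arccos(-R0[:,2]@n)))
    print('aim-white',(o1['tool_pos']+R0@[0,0,.1295]-w))
    rel(o1,w+n*.1295,mk(-n,[-.954,.3,0]))
E
python3 tile2.py
```

```text
[ 0.454   0.1983  0.0303 -0.0344]
[[-0.04, 1.65], [-0.23, 0.38], [0.05, 0.13], [-0.21, 1.57], [1.39, 1.93], [-0.3, 1.56], [-0.64, 0.17], [0.87, -0.39], [0.47, -0.09], [-0.23, -0.71], [-0.35, -0.71], [-0.28, -0.28], [0.6, 0.63], [0.04, 0.98], [0.22, -0.08]]
S+D [ 0.4534  0.1982  0.0335 -0.0241]
wr [ 0.454   0.198   0.0291 -0.038 ]
last W [ 0.4515  0.1983  0.0341 -0.0395]
tip seen (array([0.42802032, 0.1987839 , 0.12690857]), [np.float64(0.07), np.float64(0.07)]) model [0.42888108 0.19934256 0.1275295 ]
[-0.25866654  0.00890099  0.96592567] angle err 0.1681794840823659
aim-white [-0.01485875  0.00067001  0.05857848]
shift cm [ 0.089 -0.048  6.043] turn deg [-0.09 -0.14  0.01] |s| 6.04 |t| 0.17
```

Run:
```python
from tile2 import *
def f(v):
    Rt=(R.from_euler('z',v[3])*R.from_euler('y',-v[4])).as_matrix()
    c=np.array([(-1,1),(1,1),(1,-1),(-1,-1)])*[v[5],v[6]]
    C=v[:3]+np.c_[c,0*c[:,:1]]@Rt.T
    return np.concatenate([proj(d,C[i])[0]-p for d,i,p in O])
q=least_squares(f,[*r.x,.26,.025,.025],loss='soft_l1');print(q.x.round(4),q.cost,r.cost)
```

```text
[ 0.4529  0.1984  0.0324 -0.0327  0.1857  0.0261  0.0251] 2.6640580488731076 6.808554251548843
```

>>> {"fn": "play_rows", "kwargs": {"motion": [[[1,0.09,-0.05,2,-0.1,-0.1,0],[1,0.09,-0.05,4,-0.1,-0.1,0],[1,0.09,-0.05,5.2,-0.1,-0.1,0],[1,0.09,-0.05,5.75,-0.1,-0.1,0],[1,0.09,-0.05,5.75,-0.1,-0.1,0],[1,0.09,-0.05,5.75,-0.1,-0.1,0]]]}}

```text
t: 8.3
tool_pos: [0.4202, 0.1996, 0.1591]
tool_rot: [0.45, 2.845, 0.048]
contact_force: [1.1, -0.2, -2.3]
opening: 0.0353
```

```bash
python3 snap.py t2
python3 - <<'E'
from tile2 import *
o=pickle.load(open('t2.pkl','rb'))[3]
R0=R.from_rotvec(o['tool_rot']).as_matrix();n=tile(r.x)[1][:,2]
w=np.array([.4532,.1983,.033]);print('aim in white-ish',(o['tool_pos']+R0@[0,0,.1295]-w),np.degrees(np.arccos(-R0[:,2]@n)))
rel(o,w+n*.1295,mk(-n,[-.954,.3,0]))
E
```

```text
8.45 [0.42001714 0.1995988  0.15898446] [0.44975921 2.84560175 0.04756865] [ 0.52963022  0.22470068 -2.22166135] 0.035221980574812954 0.004987045104096163
s crop origin 249 85 scale 6
d crop origin 144 108 scale 6
aim in white-ish [0.0003865  0.00024854 0.0009155 ] 0.05599622569423213
shift cm [ 0.047 -0.03   0.079] turn deg [0.05 0.02 0.01] |s| 0.1 |t| 0.06
```

View pics/t2_sd.png

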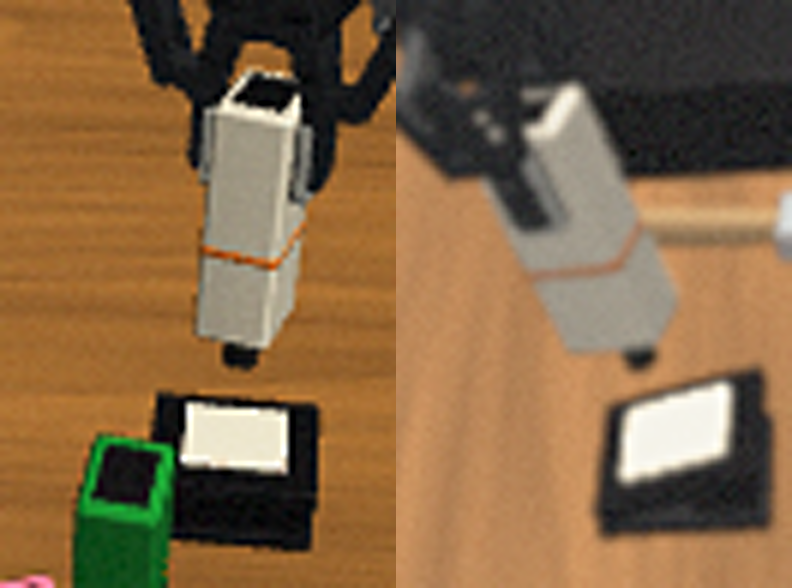

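View pics/t2_w.png

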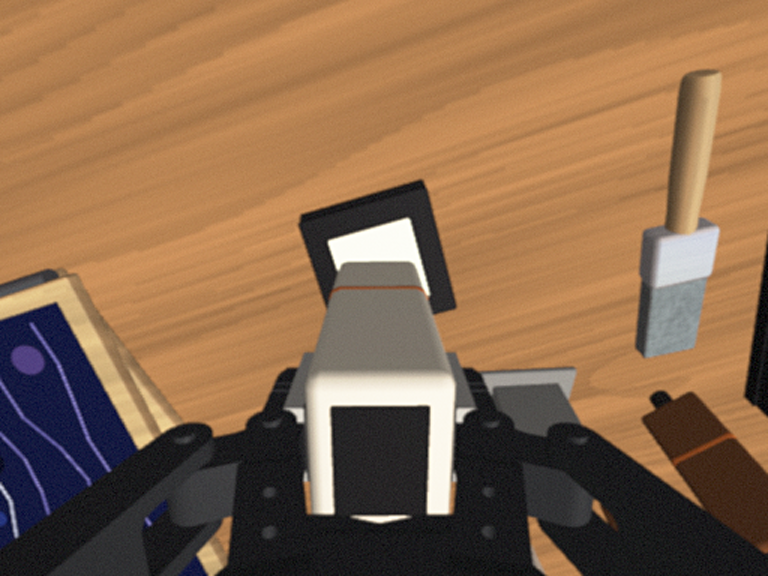

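Run:
```python
from tile2 import *
S1,D1,_,o=pickle.load(open('t2.pkl','rb'));n=tile(r.x)[1][:,2]
w=np.array([.4532,.1983,.033])
ts,td=(240,366),(640-396,366)           # tip end centre seen
cs=np.mean([(184,403),(289,410),(289,472),(182,466)],0);cd=np.mean([(222,428),(334,383),(330,443),(225,482)],0)
for d,t,c in((S1,ts,cs),(D1,td,cd)):
    p=proj(d,np.array([w+n*.04,w]));print('expected diff*6',((p[0]-p[1])*6).round(1),'seen',np.array(t)-c)
```

```text
expected diff*6 [  6.9 -71.9] seen [  4.   -71.75]
expected diff*6 [-32.8 -64.8] seen [-33.75 -68.  ]
```

>>> {"fn": "play_rows", "kwargs": {"motion": [[[1,0,0,0,0,0,0],[1,0,0,0,0,0,0],[1,0,0,0,0,0,0],[1,0,0,0,0,0,0],[1,0,0,0,0,0,0],[1,0,0,0,0,0,0],[1,0,0,0,0,0,0],[1,0,0,0,0,0,0],[1,0,0,0,0,0,0],[1,0,0,0,0,0,0],[1,0,0,0,0,0,0],[1,0,0,0,0,0,0],[1,0,0,0,0,0,0],[1,0,0,0,0,0,0],[1,0,0,0,0,0,0],[1,0,0,0,0,0,0],[1,0,0,0,0,0,0],[1,0,0,0,0,0,0],[1,0,0,0,0,0,0],[1,0,0,0,0,0,0]]]}}

```text
t: 10.95
tool_pos: [0.42, 0.1996, 0.159]
tool_rot: [0.45, 2.846, 0.048]
contact_force: [0.2, -0.6, -3.2]
opening: 0.0356
```

Run:
```python
from h import *
from station import ctrl
import pickle
d,o=pickle.load(open('w1.pkl','rb'));
cv2.imwrite('pics/w1b.png',d['color'][:,:,::-1]) 
cv2.imwrite('pics/w1z.png',cv2.resize(d['color'][0:128,70:210,::-1],None,fx=5,fy=5)[:600]) 
cv2.imwrite('pics/w1y.png',cv2.resize(d['color'][60:260,75:275,::-1],None,fx=3,fy=3,interpolation=cv2.INTER_CUBIC)) 
cv2.imwrite('pics/w1x.png',cv2.resize(d['color'][60:260,225:425,::-1],None,fx=3,fy=3,interpolation=cv2.INTER_CUBIC)) 
o=ctrl.get_obs();print(o['t'],o['tool_pos'],o['tool_rot'],o['contact_force'],abs(o['dq']).max())
```

```text
10.95 [0.4200376  0.19961727 0.15901957] [0.44977397 2.84550722 0.04765518] [ 0.21859857 -0.55617744 -3.17081507] 0.0018261761611307946
```

View pics/w1y.png

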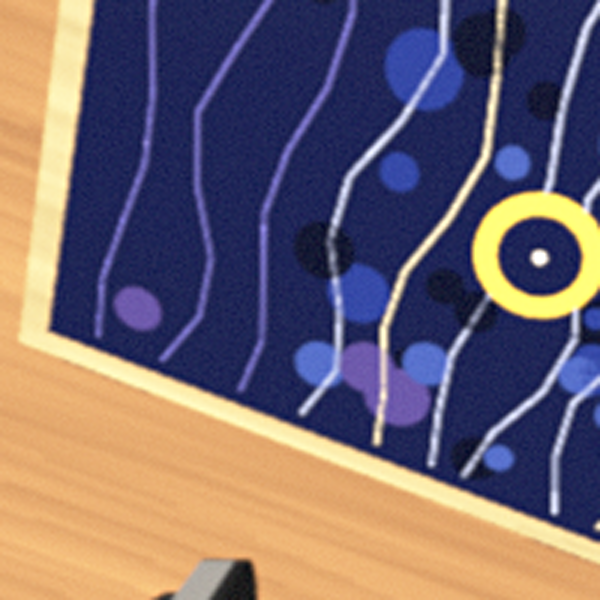

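View pics/w1x.png

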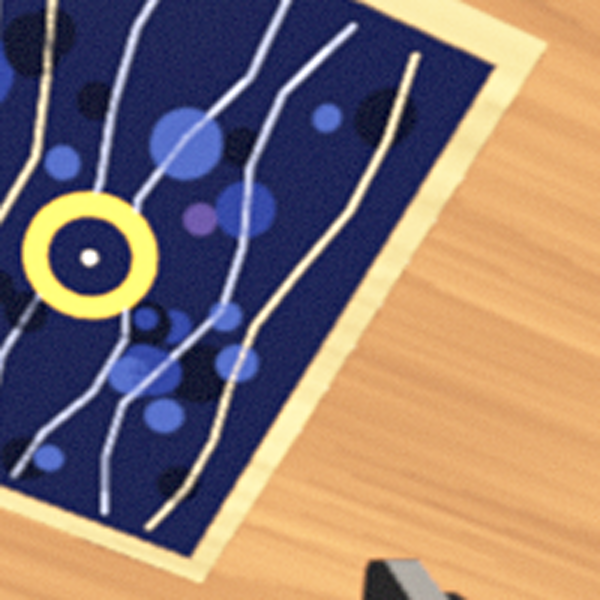

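```bash
cat > board.py <<'E'
from h import *
import pickle
S,D,_,_=pickle.load(open('lift.pkl','rb'));W1,_=pickle.load(open('w1.pkl','rb'))
o5=lambda l:px(l,100,130,5);o4=lambda l:px(l,145,195,4);a3=lambda l:px(l,75,60,3);b3=lambda l:px(l,225,60,3)
# idx 0..3 blue: low+y, up+y, up-y, low-y ; 4..7 outer ; 8 spot
O=[]
O+=[(S,i,p) for i,p in zip(range(9),o5([(630,58),(574,302),(35,270),(165,32),(650,52),(592,316),(5,283),(160,22),(280,149)]))]
O+=[(D,i,p) for i,p in zip([0,1,2,3,4,5,6,8],o4([(100,133),(474,38),(541,447),(60,555),(85,124),(490,24),(574,466),(289,328)]))]
O+=[(W1,i,p) for i,p in zip([0,4,8],a3([(48,331),(20,342),(539,257)]))]
O+=[(W1,i,p) for i,p in zip([3,2,7,6],b3([(192,557),(496,67),(203,581),(546,44)]))]
def pts(v):
    Rb=(R.from_euler('z',v[3])*R.from_euler('y',-v[4])).as_matrix();m=v[5]
    P=[(m,.15-m),(.26-m,.15-m),(.26-m,-.15+m),(m,-.15+m),(0,.15),(.26,.15),(.26,-.15),(0,-.15),(.13,v[6])]
    P=np.array([(*p,.012) for p in P]);return v[:3]+P@Rb.T,Rb
cams=[S,D,W1]
def f(v,O=O):
    C,_=pts(v);res=[]
    for d,i,p in O:
        k=[c is d for c in cams].index(True);res+=list(proj(d,C[i]-v[7+3*k:10+3*k])[0]-p)
    return np.array(res+list(v[7:]/.002*.7))
if __name__=='__main__':
    r=least_squares(f,[.39,-.12,.03,0,.25,.01,-.04]+[0]*9,loss='soft_l1')
    C,Rb=pts(r.x);print(r.x[:7].round(4),r.x[7:].round(4));print(r.fun[:2*len(O)].reshape(-1,2).round(2).tolist())
    print('spot',C[8],'n',Rb[:,2],'tilt',r.x[4]);np.savez('board.npz',spot=C[8],n=Rb[:,2],up=Rb[:,0])
    for c in cams: 
        OO=[q for q in O if q[0] is not c];q=least_squares(lambda v:f(v,OO),r.x,loss='soft_l1');C,Rb=pts(q.x);print(C[8].round(4),q.x[3:5].round(4))
E
python3 board.py
```

```text
[ 0.3969 -0.1237  0.0175 -0.0048  0.2554  0.0118 -0.0401] [ 0.0021  0.0009 -0.0016 -0.0007 -0.0034  0.0009 -0.0011  0.0016  0.0006]
[[-0.07, 0.23], [-0.31, 0.23], [0.03, -0.17], [0.72, 0.11], [0.39, -0.41], [0.12, 0.62], [-0.13, -0.27], [-1.03, -0.13], [0.39, 0.66], [-0.22, 0.21], [-0.04, -0.59], [0.61, 0.16], [-0.38, 0.92], [-0.65, 0.15], [0.19, -1.72], [-0.25, -0.24], [0.52, 0.53], [0.55, -0.07], [-0.15, 0.28], [0.17, -0.67], [-0.78, 0.06], [-0.43, -0.62], [-0.39, 0.87], [0.55, 0.45]]
spot [ 0.51946461 -0.16432925  0.06199047] n [-0.25263175  0.00120257  0.96756176] tilt 0.2554022277139401
[ 0.5205 -0.1626  0.0604] [-0.0055  0.251 ]
[ 0.5186 -0.166   0.0622] [-0.0026  0.2624]
[ 0.5192 -0.1631  0.0636] [-0.006  0.253]
```

Run:
```python
from h import *
from station import ctrl
o=ctrl.get_obs();b=np.load('board.npz')
rel(o,b['spot']+b['n']*(.0895+.04),mk(-b['n'],[-.954,.3,0]))
print(o['q'])
```

```text
shift cm [-18.014 -32.418  -0.707] turn deg [-0.25  0.5   0.08] |s| 37.09 |t| 0.56
[ 0.3405307  -0.46848211  2.19563838 -0.10245504  1.17106068 -0.88837625]
```

>>> {"fn": "play_rows", "kwargs": {"motion": [[[1,0,0,-3,0,0,0],[1,0,0,-6,0,0,0],[1,-2.5,-4,-7,0,0,0],[1,-5,-9,-7,0,0,0],[1,-7.5,-14,-7,0,0,0],[1,-10,-19,-7,0,0,0],[1,-13,-24,-6,0,0,0],[1,-16,-29,-4,-0.2,0.4,0.1],[1,-18,-32.4,-2,-0.2,0.5,0.1],[1,-18,-32.4,-0.7,-0.2,0.5,0.1],[1,-18,-32.4,-0.7,-0.2,0.5,0.1],[1,-18,-32.4,-0.7,-0.2,0.5,0.1]]]}}

```text
t: 12.45
tool_pos: [0.4868, -0.163, 0.1878]
tool_rot: [0.45, 2.853, 0.055]
contact_force: [-0.5, -0.5, -2.9]
opening: 0.0359
```

```bash
python3 snap.py b1
python3 - <<'E'
from h import *
import pickle
S,D,W,o=pickle.load(open('b1.pkl','rb'));b=np.load('board.npz')
rel(o,b['spot']+b['n']*(.0895+.04),mk(-b['n'],[-.954,.3,0]))
for d in(S,D,W): print(proj(d,b['spot']),proj(d,o['tool_pos']+R.from_rotvec(o['tool_rot']).as_matrix()@[0,0,.0895]))
E
```

```text
12.6 [ 0.48707789 -0.16329609  0.18832721] [0.44981481 2.8517654  0.05415164] [ 0.0294417   0.57903952 -2.44605942] 0.03565834105977384 0.004012720562503898
s crop origin 114 88 scale 6
d crop origin 170 206 scale 6
shift cm [ 0.028 -0.101  0.092] turn deg [-0.06  0.1   0.08] |s| 0.14 |t| 0.14
[[156.23733948 161.0446061 ]] [[154.69863713 148.56021168]]
[[217.051843   278.31208544]] [[210.71818938 266.22644761]]
[[252.86080464 180.43796896]] [[253.96800667 194.72321317]]
```

View pics/b1_sd.png

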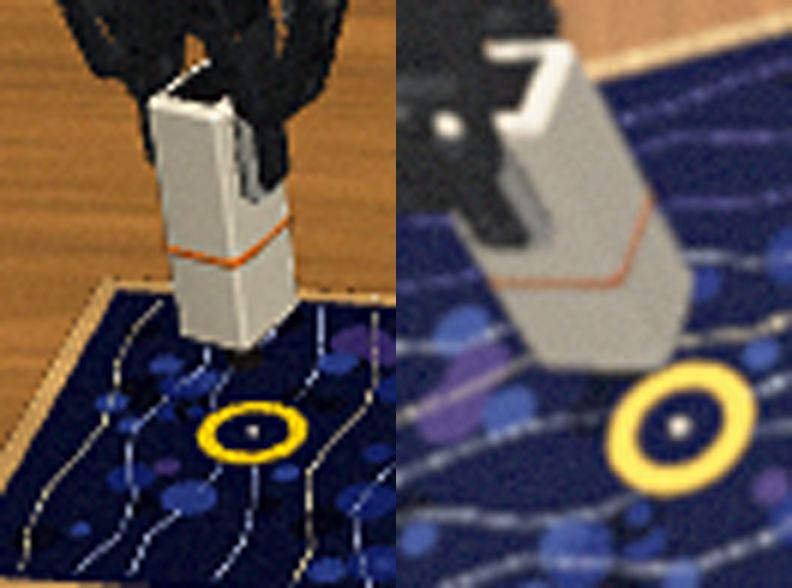

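View pics/b1_w.png

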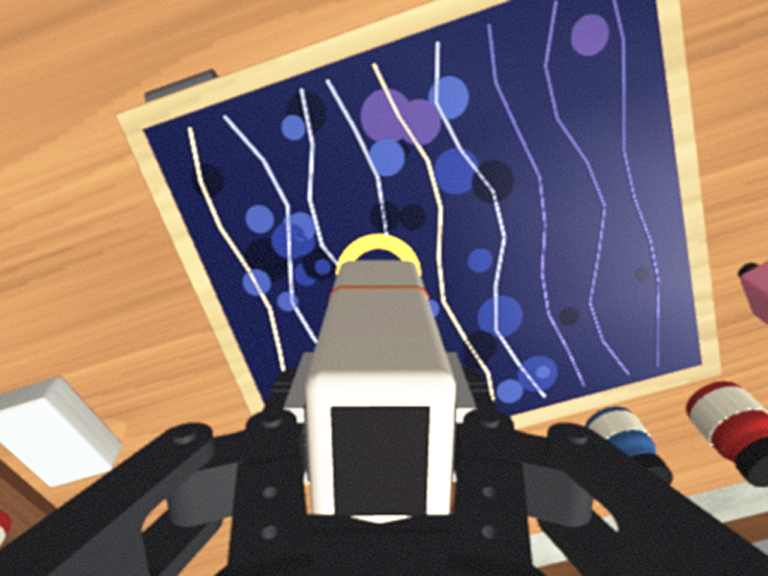

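>>> {"fn": "play_rows", "kwargs": {"motion": [[[1,0,-0.06,1,0,0.1,0],[1,0,-0.06,2,0,0.1,0],[1,0,-0.06,3,0,0.1,0],[1,0,-0.06,3.4,0,0.1,0],[1,0,-0.06,3.4,0,0.1,0],[1,0,-0.06,3.4,0,0.1,0]]]}}

```text
t: 13.35
tool_pos: [0.4957, -0.1641, 0.1557]
tool_rot: [0.45, 2.853, 0.054]
contact_force: [-0.3, 0.3, -3.1]
opening: 0.0356
```

```bash
cat > st.py <<'E'
from h import *
from station import ctrl
b=np.load('board.npz');F=[];P=[]
for _ in range(3):
    o=ctrl.get_obs();F.append(o['contact_force'].copy());P.append(o['tool_pos'].copy());ctrl.get_image('side')
o=ctrl.get_obs();F.append(o['contact_force']);P.append(o['tool_pos'])
F=np.array(F);P=np.mean(P,0);R0=R.from_rotvec(o['tool_rot']).as_matrix()
print(o['t'],'F',F.mean(0).round(2),'along n',(F@b['n']).round(2),'mean',(F@b['n']).mean().round(2))
tip=P+R0@[0,0,.0895]-b['spot'];print('free tip rel spot mm: n',(tip@b['n']*1e3).round(2),'up',(tip@b['up']*1e3).round(2),'y',(tip@np.cross(b['n'],b['up'])*1e3).round(2),'ang',np.degrees(np.arccos(-R0[:,2]@b['n'])).round(2),'dq',abs(o['dq']).max(),'torque',o['wrist_torque'])
E
python3 st.py; python3 snap.py b2
```

```text
13.5 F [ 0.3   0.1  -2.98] along n [-2.92 -3.12 -2.81 -2.97] mean -2.96
free tip rel spot mm: n 7.33 up 0.83 y -0.05 ang 0.09 dq 0.003361745533108041 torque [-0.0329697   0.22883807 -0.02159522]
13.65 [ 0.49562234 -0.16406295  0.15569245] [0.44996566 2.85300174 0.05420619] [ 0.46096918  0.6184536  -2.80439963] 0.03548305193614403 0.002885546091162363
s crop origin 115 98 scale 6
d crop origin 176 216 scale 6
```

View pics/b2_sd.png

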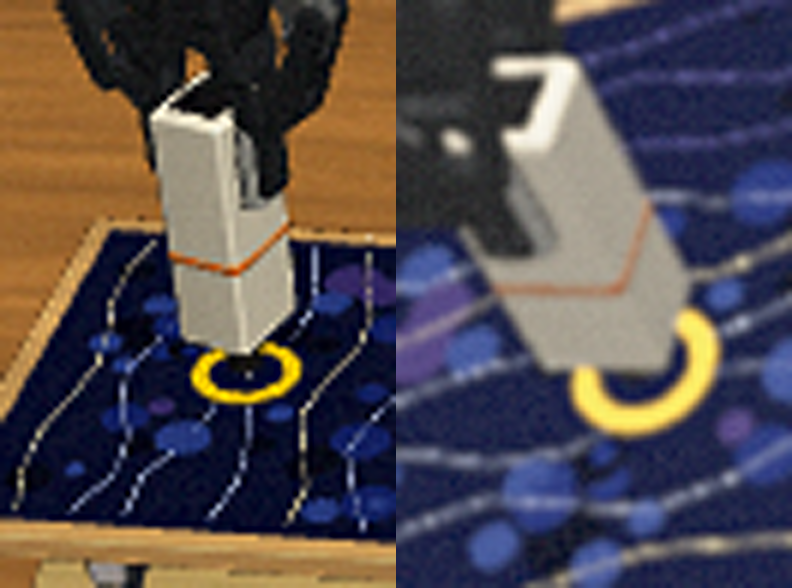

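View pics/b2_w.png

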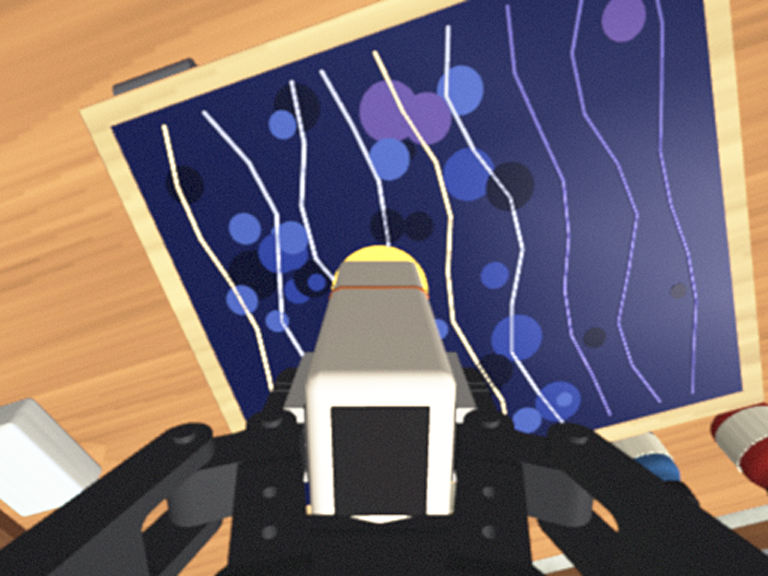

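>>> {"fn": "play_rows", "kwargs": {"motion": [[[1,0,0,0.3,0,0,0],[1,0,0,0.6,0,0,0],[1,0,0,0.8,0,0,0],[1,0,0,0.8,0,0,0],[1,0,0,0.8,0,0,0]]]}}

```text
t: 14.28
tool_pos: [0.4977, -0.1641, 0.1482]
tool_rot: [0.45, 2.853, 0.054]
contact_force: [-0.6, -0.4, -0.0]
opening: 0.0354
```

```bash
python3 st.py
```

```text
14.425 F [-0.86 -0.22 -0.19] along n [ 0.13 -0.08 -0.46  0.53] mean 0.03
free tip rel spot mm: n -0.64 up 0.77 y -0.04 ang 0.09 dq 0.0008412157528014784 torque [ 0.02896069  0.28548949 -0.00093421]
```

>>> {"fn": "play_rows", "kwargs": {"motion": [[[1,0,0,0.1,0,0,0],[1,0,0,0.15,0,0,0],[1,0,0,0.15,0,0,0],[1,0,0,0.15,0,0,0]]]}}

```text
t: 14.92
tool_pos: [0.4981, -0.1642, 0.1467]
tool_rot: [0.45, 2.853, 0.054]
contact_force: [-2.1, 0.0, 0.5]
opening: 0.0354
```

```bash
python3 st.py;python3 st.py
```

```text
15.075 F [-1.67 -0.33  0.41] along n [0.97 1.55 0.26 0.47] mean 0.81
free tip rel spot mm: n -2.11 up 0.79 y -0.07 ang 0.09 dq 0.0015860434052025754 torque [-0.02047274  0.39905255 -0.03881611]
15.225 F [-1.42  0.04 -0.14] along n [ 0.47 -0.18 -0.42  1.03] mean 0.22
free tip rel spot mm: n -2.13 up 0.79 y -0.07 ang 0.09 dq 0.0010272014923691408 torque [-0.00891697  0.34179806 -0.01595863]
```

```bash
for i in 1 2 3 4 5 6; do python3 st.py | head -1; done; python3 snap.py b3
python3 - <<'E'
import pickle,numpy as np
a=pickle.load(open('b2.pkl','rb'))[2]['color'].astype(int);b=pickle.load(open('b3.pkl','rb'))[2]['color'].astype(int)
print('wrist diff on meter', abs(a-b)[180:345,205:300].mean(), abs(a-b)[250:345,205:300].mean())
E
```

```text
15.375 F [-1.67 -0.18 -0.  ] along n [ 1.03  0.16  0.65 -0.15] mean 0.42
15.525 F [-1.16 -0.27 -0.18] along n [-0.15  0.22 -0.02  0.41] mean 0.11
15.675 F [-1.6  -0.22  0.36] along n [0.41 0.96 0.43 1.22] mean 0.75
15.825 F [-1.35 -0.04  0.14] along n [ 1.22 -0.86  1.15  0.4 ] mean 0.48
15.975 F [-1.78 -0.62  0.22] along n [0.4  1.25 0.63 0.37] mean 0.66
16.125 F [-1.05 -0.5   0.28] along n [ 0.37  0.88  0.93 -0.03] mean 0.54
16.275 [ 0.49810986 -0.16417538  0.14670286] [0.44986284 2.85273864 0.05393715] [-0.69104109 -0.53360797 -0.03171207] 0.03565080791182702 0.0034729407736521964
s crop origin 116 101 scale 6
d crop origin 177 218 scale 6
wrist diff on meter 4.522296650717704 2.5685318559556785
```

View pics/b3_sd.png

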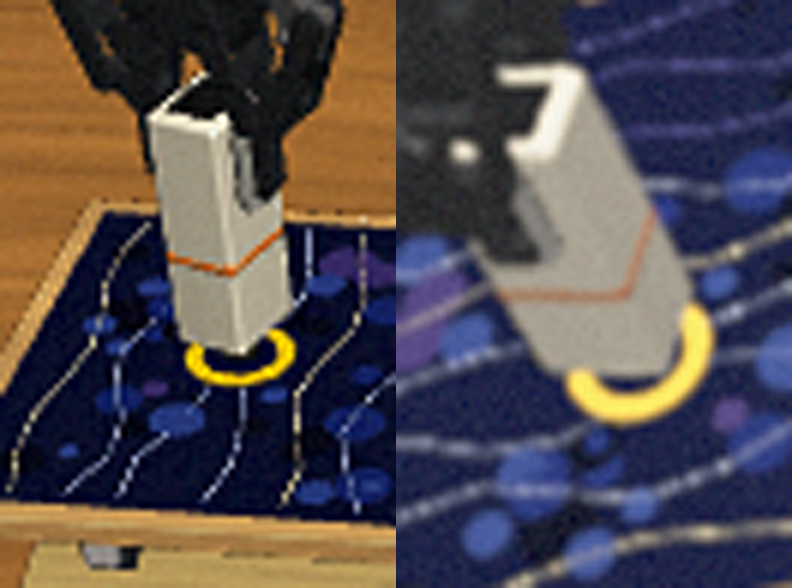

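```bash
python3 -c "
from station import ctrl
print(ctrl.finish_job())"
```

```text
the job is handed in; nothing more can be done
None
```

I lifted the white meter straight out of its grey dock, white-balanced it over the tile, then pressed it on the spot inside the yellow ring. I handed the job in at about 16.3 s with the nose still pressed there.

- **White balance:** the meter was held still for 2.5 s with its nose about 40 mm from the tile and square to it. The aim point was within about 1 mm of the estimated tile centre. The offset between nose and tile in both camera pictures agreed to about 1 mm. I assumed the stated 15° slope. A free fit to the pictures gave a less steep tile, which I put down to calibration error.
- **Press on the panel:** the meter stood within 0.1° of square to the fitted panel, whose slope came out at about 0.255 rad. The nose was inside the ring and within about 1 mm of its centre by my estimate. The force along the panel's normal rose by about 3.4 N over the free reading, which means the nose was about 5.6 mm in.

**One disagreement:** contact came about 4 mm earlier than my camera fit of the panel height predicted. I set the final push from the measured force, not from that height. In the last pictures the box covers the nose, so how far it is pushed in was not seen directly.

No slip in the grip was visible, and I saw nothing else on the table move.

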